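Fit the backing board into the picture frame

TASK

A picture frame lies face down on the restorer's bench; its backing board is longer than the opening between the two brass keeper strips. Pick the board up by its batten, tilt it and tuck one end deep under the wide strip, lower the other end past the narrow strip, then slide the board towards the narrow strip until it stops, so that it lies flat on the ledges, held under both strips, and let go. Do not force the board or drop it into the frame, and leave the jar, the brush pot and the spatula where they are.

Things in the scene. Friction and masses are not known exactly. Their poses are not given: they have to be found in the camera images.
- frame: Dark wooden picture frame lying face down, fixed, turned at most 0.35 rad. Origin: its centre on the bench; x along its long side (away from the robot), z up. Outside 258 x 180 mm, rails 18 mm thick and 38 mm high. Pocket inside: x -105 to +105, y -66 to +66 mm. Ledge all round the pocket: top at z = 16 mm, 26 mm wide at the ends, 16 mm at the sides; green painting back at z = 8 mm.
- wide_strip (a point): Middle of the free lower edge of the wide brass keeper strip (frame's x -73, y 0, z 38 mm; frame's axes). The strip is 4 mm thick (top at z = 42 mm, 22 mm clear under it above the ledge), spans the frame's width and covers the pocket from here to its end wall at x = -105 mm: the end towards the robot.
- narrow_strip (a point): Middle of the free lower edge of the narrow brass keeper strip (frame's x +93, y 0, z 38 mm; frame's axes), at the end away from the robot; same heights and thickness as the wide one. It covers the pocket from here to its end wall at x = +105 mm. Open between the two strips: 166 mm.
- home (a point): Point of the frame (x +10, y 0, z 16 mm; frame's axes) where the board's origin lies when the board is fully home: flat on the ledges, one end against the end wall under the narrow strip, each end then 12 mm under its strip.
- board: Plywood backing board, loose, 190 (x) x 120 (y) x 6 mm, 0.14 to 0.28 kg, lying on the bench, turned at most 0.45 rad. Origin: centre of its underside, z up. Both ends are alike; either may go under the wide strip. The wooden batten to hold it by stands on its middle: 16 mm thick (x), 70 mm long (y), from z = 6 to 38 mm.
- end_a (a point): Middle of the lower edge of the board at its -x end (x = -95, y = 0, z = 0 mm in the board's axes).
- end_b (a point): Middle of the lower edge of the board at its +x end (x = +95, y = 0, z = 0 mm in the board's axes).
- jar: Closed white plastic jar, 56 mm across, 75 mm high, origin under its centre; a bystander.
- brush_pot: White ceramic pot, 76 mm across, 95 mm high, with brushes that stand up to 190 mm high; origin under its centre; a bystander.
- spatula: Spatula with a wooden handle, about 200 mm long, lying on the bench at the robot's right; a bystander.
Mind the look-alikes: they are no part of the job. What is meant by the board is not pink, and is the larger of those in its own colour.

How it is judged:
By the outcome, as a careful person would: the job done as asked, in the order asked, and still so for the second after the job is handed in, with the robot touching nothing.
It also fails if it takes over 43 s, if anything falls off the work surface, if the arm or the gripper's body presses on something with over 40 N, if the wrist force passes 120 N, or if a joint passes its speed limit or range.

ROBOT

A 6-joint arm with a two-finger parallel gripper is mounted at the origin on the work surface. World frame = base frame: x ahead of the robot, y to its left, z up, the work surface at z = 0. Lengths are in m, angles in rad, forces in N, time in s.
With the tool pointing down it reaches from about 0.35 to 0.775 m from the base axis. Payload 7.3 kg.
Tool frame: the origin (TCP) lies at the very end of the fingers, on their centre line; the grasp point (between the pads) lies 19 mm behind it; x points along the fingers, y is the direction in which the jaws open and shut, and the axes are right-handed (so a half turn about x gives the same grasp; the last joint's range is limited). The gripper opens to 92 mm and grips with 3 to 60 N. Pads are 19 mm wide; open, the fingers measure 130 mm over their backs; the gripper's body (75 mm by 190 mm) begins 47 mm behind the grasp point.
Start: joints at [-1.334, 0.342, 1.524, -0, 1.275, -0.146], TCP at [0.196, -0.487, 0.227] pointing down, gripper open.
Joint ranges: [-2.53, 2.53], [-0.77, 2.02], [0.04, 2.7], [-1, 4.14], [0.28, 2.66], [-3.11, 3.11]. Speed limits (rad/s): [2.57, 2.57, 3.14, 3.14, 3.14, 3.14].

INTERFACE

Orientations are given as [roll, pitch, yaw] about the fixed x, y, z axes, in that order (R = Rz(yaw) Ry(pitch) Rx(roll)).
In Python, from cell import observe, vision, job gives the robot as it stands.
- The arm moves only by the tool send_rows, never from a script. Its argument "motion" is a list of rows, each an object with "hand": the opening, from -1 (shut) to 1 (fully open), so that 0 is half open; "slide": the shift along the tool's x, y, z in mm, a list of three; "spin": the turn about the tool's x in rad. In form: [{"hand": hand, "slide": [tx, ty, tz], "spin": spin}, ...]. A call has 1 to 8 rows; each row shifts and turns the pose as measured when the row begins, along the tool's axes as they then stand; what a row does not reach is not made up. A row lasts 1/10 s, in which the tool goes at most 50 mm and 8.59 degrees, less where a joint would pass 70% of its speed; a pose out of reach is approached as far as the arm can. A call with a gripper value outside its range is refused whole. The fingers move at their own pace and stop on an object; "grip_force" is the grip in N (left out, the last holds). Time passes only in rows, so rows that do not move let the fingers close. It gives the time, the measured TCP pose, the force and the opening at its end, in the units of the state.
- observe(): the state, without advancing time (a new reading comes with each control period).
- vision.read_camera(name): name is "side" or "top"; returns a dict with "pixels" (480x640x3 uint8, blue, green, red), "range_z" (480x640 float32, m along the optical axis (not along the pixel's ray), 0 where there is no reading), "fx", "fy", "cx", "cy" (pixels), "world_from_camera" (4x4, takes a point from camera to world coordinates). Camera axes: x right, y down, z forward; pixel columns grow to the right and rows downward; lengths in m; the calibration is good to about 2 mm. A picture is of the moment at which its call begins.
- job.hand_in(): hands the job in, once; it reports no verdict.
Trained networks look in a picture, given as the dict that the camera call returned (one of the last four; its "shot" number tells which), for a name from the list of things; names that differ only in an ending like _2 or _b are one class to them, and where a whole thing is asked for, a point or a joint stands for the part that bears it (a point fixed in the world has none). Each returns a list of dicts, best first, with "conf" (0 to 1); they miss things now and then, are a little off and sometimes report something else, mostly with a low value. They report only what shows in the picture. A call takes as long as a camera call. They do not tell look-alikes from the thing itself.
- vision.search_frame(picture, thing): "uv" ([column, row] in pixels, amid what is visible of it).
- vision.cut_out(picture, thing): "mask" (480x640 bool, what is visible of it) and "uv" ([column, row] in pixels, amid what is visible of it).
The state is a dict: "time": time; "qpos": joint angles; "qvel": joint speeds; "joint_efforts": joint torques, N m; "tool_pos": TCP position; "tool_rot": TCP orientation; "contact_force": force on the tool from outside, world axes, zero at the start; "torque": the same for the moment, N m; "opening": finger opening in m.
Only numpy, scipy, OpenCV 4.12 (cv2) and the standard library are available. Lean on these libraries where they do the work, as an engineer would, in place of code of your own. Each camera call takes 0.05 s, during which the arm holds its last target.

## Working session

There is one attempt and no reset: what is moved stays moved. The work goes in short steps, Python scripts to look and compute and a tool call to move; the robot and the scene stay as the last step left them, time stands still between calls to the robot, and variables do not carry over. Pictures are saved under pics/ and viewed, and the job is handed in when it is done.

Besides the shell and the picture viewer there is one more tool, called after "Request:" as name(argument=value, ...), one argument or row to a line, values as JSON. send_rows: Moves the arm, as the interface text tells. Its arguments: {"type":"object","properties":{"motion":{"type":"array","items":{"type":"object","properties":{"hand":{"type":"number"},"slide":{"type":"array","items":{"type":"number"}},"spin":{"type":"number"}}}},"grip_force":{"type":"number"}},"required":["motion"]}

```bash
ls; mkdir -p pics
python3 - <<'E'
from cell import observe, vision, job
import cv2
print(observe())
for n in ("top","side"):
    p=vision.read_camera(n); cv2.imwrite(f"pics/{n}0.png",p["pixels"])
    print(n,p["fx"],p["fy"],p["cx"],p["cy"],p["world_from_camera"].round(3).tolist())
    for t in ("board","frame","jar","brush_pot","spatula"):
        for d in vision.cut_out(p,t): print(t,round(d["conf"],2),d["uv"],d["mask"].sum())
E
```

```text
pics
{'time': 0.0, 'qpos': array([-1.33401571e+00,  3.42736006e-01,  1.52499812e+00, -6.19160624e-05,
        1.27540994e+00, -1.46017574e-01]), 'qvel': array([-9.06145376e-05,  9.43901229e-04, -2.11148071e-03, -9.58472871e-04,
        2.62004814e-03,  1.05983715e-03]), 'joint_efforts': array([-1.22250778e-03, -4.31246281e+01, -2.44219655e+01,  7.16268551e-02,
        5.59550640e-02, -1.17703407e-04]), 'tool_pos': array([ 0.19599514, -0.48660647,  0.22604467]), 'tool_rot': array([-1.67866943,  1.56924379,  1.84573948]), 'contact_force': array([-0.36193265,  0.15205545,  0.34080868]), 'torque': array([ 0.06732923,  0.00115988, -0.01143663]), 'opening': 0.09215871413017304}
top 493.6901638556557 493.6901638556557 318.062613657719 246.0193537469223 [[-0.005, -0.996, 0.087, 0.436], [-1.0, 0.007, 0.026, -0.01], [-0.027, -0.087, -0.996, 1.261], [0.0, 0.0, 0.0, 1.0]]
board 0.84 [464.9, 159.4] 3328
board 0.78 [415.4, 353.0] 1669
board 0.72 [395.0, 260.0] 3536
frame 0.56 [255.1, 236.4] 7015
jar 0.89 [346.3, 155.3] 502
spatula 0.64 [490.3, 247.5] 1195
side 546.3556144828947 546.3556144828947 318.01633321022683 238.8296448966957 [[-0.967, -0.162, 0.196, 0.303], [-0.254, 0.569, -0.782, 0.945], [0.015, -0.806, -0.592, 0.8], [0.0, 0.0, 0.0, 1.0]]
board 0.84 [345.6, 233.0] 2193
board 0.79 [442.2, 234.9] 931
board 0.73 [271.0, 179.1] 1445
frame 0.78 [281.2, 313.7] 9520
jar 0.74 [230.7, 226.3] 754
brush_pot 0.84 [291.8, 402.7] 3488
brush_pot 0.18 [279.1, 316.5] 9328
spatula 0.76 [360.4, 182.8] 570
```

View pics/top0.png

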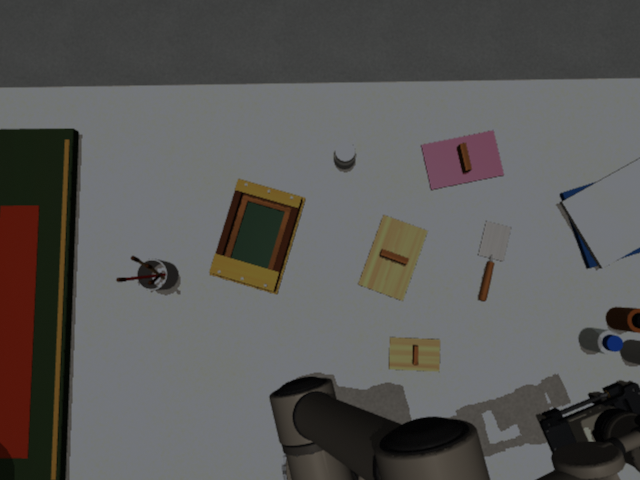

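View pics/side0.png

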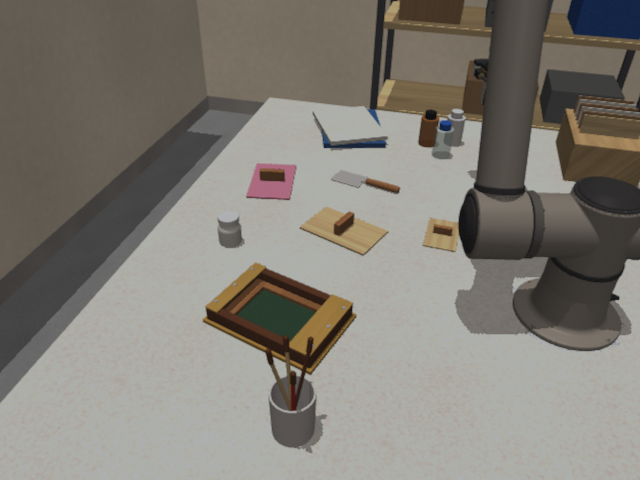

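Wood-coloured larger board at top-view (395,258) is the right one (small one at (415,353) and the pink one are decoys). The frame is at (258,236), with its wide strip at the robot end. Next I'll measure poses.

```bash
cat > h.py <<'E'
from cell import observe, vision, job
import cv2, numpy as np
def onplane(p,uv,z):
    T=p["world_from_camera"]; uv=np.atleast_2d(np.asarray(uv,float))
    d=np.c_[(uv[:,0]-p["cx"])/p["fx"],(uv[:,1]-p["cy"])/p["fy"],np.ones(len(uv))]@T[:3,:3].T
    o=T[:3,3]; return (o+d*((z-o[2])/d[:,2])[:,None])[:,:2]
def cloud(p,mask):
    v,u=np.nonzero(mask&(p["range_z"]>0)); z=p["range_z"][v,u]
    P=np.c_[(u-p["cx"])/p["fx"]*z,(v-p["cy"])/p["fy"]*z,z]; T=p["world_from_camera"]
    return P@T[:3,:3].T+T[:3,3]
def proj(p,X):
    T=np.linalg.inv(p["world_from_camera"]); c=np.atleast_2d(X)@T[:3,:3].T+T[:3,3]
    return np.c_[c[:,0]/c[:,2]*p["fx"]+p["cx"],c[:,1]/c[:,2]*p["fy"]+p["cy"]]
def rect(xy):
    (c,s,a)=cv2.minAreaRect(xy.astype(np.float32)*1000)
    b=cv2.boxPoints((c,s,a)); e=[b[1]-b[0],b[2]-b[1]]; L=max(e,key=np.linalg.norm)
    yaw=np.arctan2(L[1],L[0]); yaw=(yaw+np.pi/2)%np.pi-np.pi/2
    return np.round(c,1),np.round(sorted(s),1),round(float(yaw),4)
E
python3 - <<'E'
from h import *
for n in ("top","side"):
    p=vision.read_camera(n)
    for t in ("board","frame","jar","brush_pot"):
        for d in vision.cut_out(p,t):
            if d["conf"]<.5: continue
            C=cloud(p,d["mask"]); v,u=np.nonzero(d["mask"])
            print(n,t,round(d["conf"],2),np.median(C,0).round(3),"zmax",C[:,2].max().round(3))
            if t=="board": 
                xy=onplane(p,np.c_[u,v],.006); print("  rect plane6",rect(xy)); 
                m=C[:,2]<.015; print("  cloud low",rect(C[m,:2]),np.median(C[m,2]))
                m=C[:,2]>.03; 
                if m.sum()>5: print("  batten",rect(C[m,:2]), np.median(C[m],0).round(4),m.sum())
            if t=="frame":
                m=C[:,2]>.032; print("  cloud hi",rect(C[m,:2]),np.median(C[m,2]))
                # brass mask
                hsv=cv2.cvtColor(p["pixels"],cv2.COLOR_BGR2HSV)
                near=cv2.dilate(d["mask"].astype(np.uint8),np.ones((9,9)))>0
                br=near&(hsv[...,0]>15)&(hsv[...,0]<30)&(hsv[...,1]>130)&(hsv[...,2]>90)
                k,l,st,ce=cv2.connectedComponentsWithStats(br.astype(np.uint8))
                for i in range(1,k):
                    if st[i,4]>150:
                        vv,uu=np.nonzero(l==i); print("  brass",st[i,4],ce[i].round(),rect(onplane(p,np.c_[uu,vv],.042)),"z",np.median(cloud(p,l==i)[:,2]).round(4))
R=observe()["tool_rot"]
from scipy.spatial.transform import Rotation as Ro
print(Ro.from_euler("xyz",R).as_matrix().round(3))
E
```

```text
top board 0.76 [ 0.764 -0.344  0.007] zmax 0.044
  rect plane6 (array([ 765. , -348.5]), array([123.4, 198.7]), -1.3845)
  cloud low (array([ 766.4, -349.7]), array([124.9, 199.5]), -1.3815) 0.006709673353142653
  batten (array([ 765.2, -349. ]), array([18.2, 70. ]), 0.1819) [ 0.7642 -0.3477  0.0383] 207
top board 0.65 [ 0.514 -0.166  0.007] zmax 0.045
  rect plane6 (array([ 514.6, -166.1]), array([122.3, 191.9]), -0.3671)
  cloud low (array([ 514.8, -166.6]), array([122.7, 192.3]), -0.3671) 0.00663989626160022
  batten (array([ 514.9, -166.9]), array([16.4, 69.8]), 1.1981) [ 0.5142 -0.1674  0.0389] 190
top board 0.63 [ 0.274 -0.214  0.005] zmax 0.031
  rect plane6 (array([ 273. , -215.9]), array([ 79.3, 125.6]), 1.5272)
  cloud low (array([ 272. , -216.6]), array([ 80.6, 126.9]), 1.5229) 0.004325732585802489
top frame 0.74 [0.57  0.176 0.019] zmax 0.051
  cloud hi (array([572.4, 177.9]), array([169.4, 246.3]), -0.2887) 0.041589115939192345
  brass 669 [268. 193.] (array([677.1, 147.5]), array([ 27.2, 165.6]), 1.2803) z 0.043
  brass 1270 [244. 272.] (array([477.8, 206.6]), array([ 5
[... 956 characters left out ...]
e frame 0.96 [0.57  0.187 0.021] zmax 0.195
  cloud hi (array([563.6, 236.6]), array([275.2, 301.6]), -0.2884) 0.04155855146489795
  brass 673 [235. 288.] (array([675.4, 151.5]), array([ 29.3, 165.8]), 1.2808) z 0.0429
  brass 1475 [320. 324.] (array([479.5, 209.8]), array([ 51.3, 166.6]), 1.2861) z 0.0427
  brass 214 [330. 345.] (array([446.8, 248.3]), array([ 10.1, 170.7]), 1.2721) z 0.0085
  brass 234 [235. 334.] (array([630.4, 279.7]), array([  9.3, 147.6]), -0.3052) z 0.0084
side jar 0.65 [0.57  0.188 0.021] zmax 0.195
side jar 0.56 [ 0.765 -0.027  0.047] zmax 0.08
side brush_pot 0.92 [0.467 0.431 0.075] zmax 0.195
[[ 0.     0.373 -0.928]
 [-0.    -0.928 -0.373]
 [-1.     0.    -0.   ]]
```

Request:
send_rows(
  motion=[
    {"hand": 1, "slide": [0, 0, 0], "spin": 0.14},
    {"hand": 1, "slide": [0, 0, 0], "spin": 0.14},
    {"hand": 1, "slide": [0, 0, 0], "spin": 0.14},
    {"hand": 1, "slide": [0, 0, 0], "spin": 0.14},
    {"hand": 1, "slide": [0, 0, 0], "spin": 0.14},
    {"hand": 1, "slide": [0, 0, 0], "spin": 0.1},
  ],
  grip_force=8,
)

```text
time: 1.7
tool_pos: [0.1961, -0.487, 0.2267]
tool_rot: [-2.933, 1.571, -0.24]
contact_force: [0.4, -0.3, 0.2]
opening: 0.092
```

```bash
cat >> h.py <<'E'
from scipy.spatial.transform import Rotation as Ro
def to(xyz,yaw=None):
    """remaining slide (mm, tool axes) and spin so that tool y (mod pi) is along yaw+90deg"""
    s=observe(); R=Ro.from_euler("xyz",s["tool_rot"]).as_matrix()
    print("t",round(s["time"],2),"tcp",s["tool_pos"].round(4),"open",round(s["opening"],4),"F",s["contact_force"].round(2),"q",s["qpos"].round(2), "tooldown",R[:,0].round(4))
    a=np.arctan2(R[1,1],R[0,1])
    print("slide",((np.array(xyz)-s["tool_pos"])@R*1000).round(1), "spin",None if yaw is None else round(-float(((yaw+np.pi/2-a)+np.pi/2)%np.pi-np.pi/2),4))
E
python3 -c "
from h import *
to([.515,-.166,.1],-.369)"
```

```text
t 1.7 tcp [ 0.1961 -0.487   0.2267] open 0.092 F [ 0.38 -0.27  0.18] q [-1.33  0.34  1.52  0.    1.28  0.68] tooldown [ 0. -0. -1.]
slide [ 126.7 -427.4 -148.4] spin -0.079
```

Request:
send_rows(
  motion=[
    {"hand": 1, "slide": [0, -20, -7], "spin": 0},
    {"hand": 1, "slide": [0, -42, -15], "spin": 0},
    {"hand": 1, "slide": [0, -45, -16], "spin": 0},
    {"hand": 1, "slide": [0, -45, -16], "spin": 0},
    {"hand": 1, "slide": [0, -45, -16], "spin": 0},
    {"hand": 1, "slide": [0, -45, -16], "spin": 0},
    {"hand": 1, "slide": [0, -45, -16], "spin": 0},
    {"hand": 1, "slide": [0, -45, -16], "spin": 0},
  ],
)

```text
time: 2.5
tool_pos: [0.4528, -0.2368, 0.2265]
tool_rot: [2.305, 1.567, -1.3]
contact_force: [0.6, -0.8, 0.1]
opening: 0.0916
```

```bash
python3 -c "
from h import *
to([.515,-.166,.1],-.369)"
```

```text
t 2.5 tcp [ 0.4528 -0.2368  0.2265] open 0.0916 F [ 0.59 -0.83  0.06] q [-0.63  0.32  1.56 -0.    1.26  1.4 ] tooldown [ 0.001  -0.0036 -1.    ]
slide [126.3 -91.5 -23.7] spin -0.0945
```

Request:
send_rows(
  motion=[
    {"hand": 1, "slide": [0, -40, -10], "spin": 0},
    {"hand": 1, "slide": [0, -25, -7], "spin": 0},
    {"hand": 1, "slide": [20, -8, -3], "spin": -0.04},
    {"hand": 1, "slide": [30, 0, 0], "spin": -0.04},
    {"hand": 1, "slide": [20, 0, 0], "spin": 0},
    {"hand": 1, "slide": [0, 0, 0], "spin": 0},
  ],
)

```text
time: 3.1
tool_pos: [0.5108, -0.1715, 0.1552]
tool_rot: [2.886, 1.564, -0.625]
contact_force: [-0.2, -0.4, -0.4]
opening: 0.0919
```

```bash
python3 -c "
from h import *
p=vision.read_camera('top');cv2.imwrite('pics/t1.png',cv2.resize(p['pixels'][130:400,230:560],None,fx=2.3,fy=2.2))
p=vision.read_camera('side');cv2.imwrite('pics/s1.png',p['pixels'])
to([.515,-.166,.05],-.369)"
```

```text
t 3.2 tcp [ 0.5121 -0.1725  0.1578] open 0.092 F [ 1.15 -0.03  0.87] q [-0.47  0.43  1.59 -0.    1.11  1.48] tooldown [ 0.0101 -0.0064 -0.9999]
slide [107.8  -7.4   0.9] spin -0.001
```

View pics/s1.png

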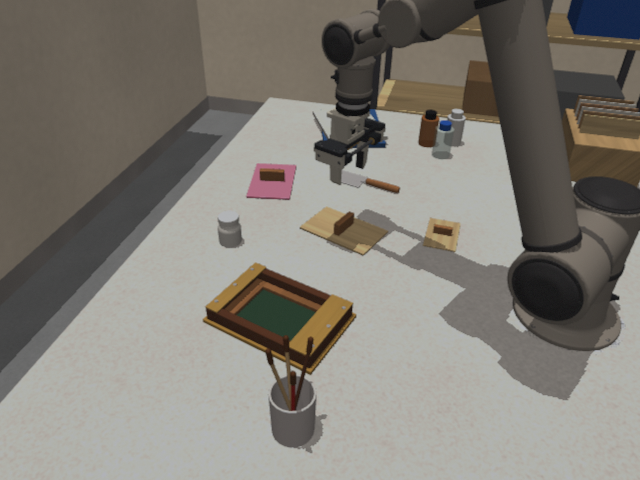

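View pics/t1.png

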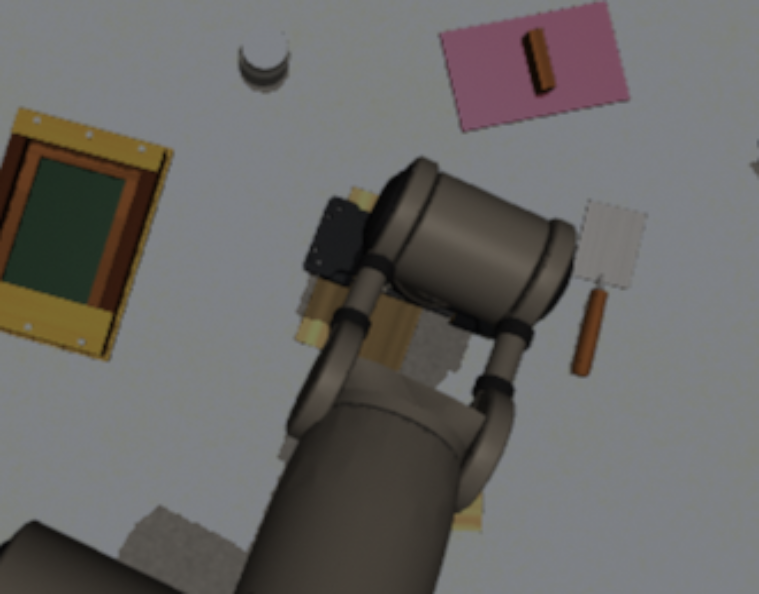

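Request:
send_rows(
  motion=[
    {"hand": 1, "slide": [10, -4, 0.5], "spin": 0},
    {"hand": 1, "slide": [25, -3, 0.4], "spin": 0},
    {"hand": 1, "slide": [25, 0, 0], "spin": 0},
    {"hand": 1, "slide": [20, 0, 0], "spin": 0},
    {"hand": 1, "slide": [10, 0, 0], "spin": 0},
    {"hand": 1, "slide": [0, 0, 0], "spin": 0},
  ],
)

```text
time: 3.8
tool_pos: [0.5193, -0.1684, 0.0705]
tool_rot: [3.018, 1.545, -0.496]
contact_force: [0.4, -0.6, 0.1]
opening: 0.0918
```

```bash
python3 -c "
from h import *
p=vision.read_camera('side');cv2.imwrite('pics/s2.png',cv2.resize(p['pixels'][100:300,230:480],None,fx=3,fy=3))
to([.515,-.166,.011],-.369)"
```

```text
t 3.85 tcp [ 0.5197 -0.1686  0.0713] open 0.0915 F [ 0.25 -0.4   1.07] q [-0.45  0.54  1.69 -0.    0.89  1.49] tooldown [ 0.024  -0.0129 -0.9996]
slide [60.1 -0.9  7. ] spin -0.0039
```

View pics/s2.png

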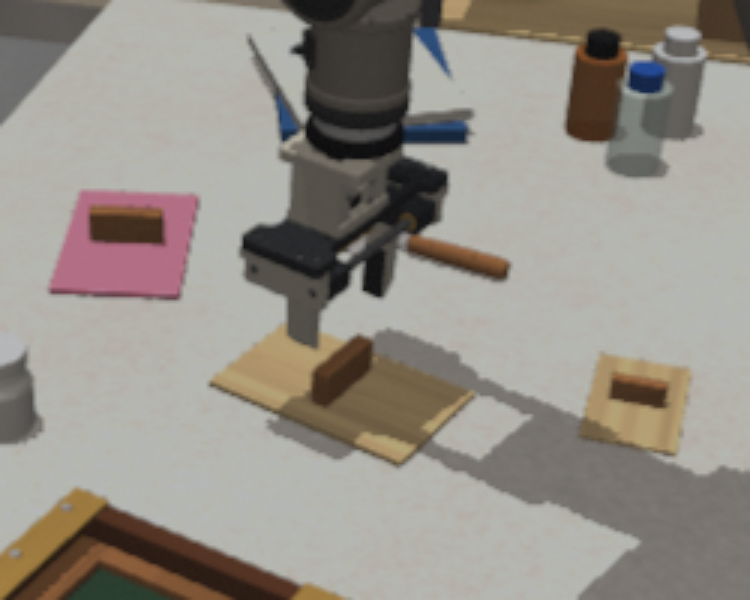

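Request:
send_rows(
  motion=[
    {"hand": 1, "slide": [8, -0.5, 4], "spin": 0},
    {"hand": 1, "slide": [15, -0.4, 4], "spin": 0},
    {"hand": 1, "slide": [15, 0, 1], "spin": 0},
    {"hand": 1, "slide": [8, 0, 0.5], "spin": 0},
    {"hand": 1, "slide": [4, 0, 0], "spin": 0},
    {"hand": 1, "slide": [0, 0, 0], "spin": 0},
  ],
)

```text
time: 4.45
tool_pos: [0.5151, -0.1662, 0.0237]
tool_rot: [3.033, 1.533, -0.482]
contact_force: [-0.6, -0.3, 0.5]
opening: 0.0915
```

```bash
python3 -c "
from h import *
to([.515,-.166,.011],-.369)"
```

```text
t 4.45 tcp [ 0.5151 -0.1662  0.0237] open 0.0915 F [-0.57 -0.33  0.51] q [-0.45  0.6   1.75 -0.    0.76  1.49] tooldown [ 0.0335 -0.0175 -0.9993]
slide [12.7 -0.2  0.6] spin -0.0044
```

Request:
send_rows(
  motion=[
    {"hand": 1, "slide": [6, 0, 0.4], "spin": 0},
    {"hand": 1, "slide": [6, 0, 0.2], "spin": 0},
    {"hand": 1, "slide": [1, 0, 0], "spin": 0},
    {"hand": -1, "slide": [0, 0, 0], "spin": 0},
    {"hand": -1, "slide": [0, 0, 0], "spin": 0},
    {"hand": -1, "slide": [0, 0, 0], "spin": 0},
    {"hand": -1, "slide": [0, 0, 0], "spin": 0},
  ],
  grip_force=8,
)

```text
time: 5.15
tool_pos: [0.5162, -0.1667, 0.0111]
tool_rot: [3.036, 1.53, -0.479]
contact_force: [-0.6, 0.8, -1.7]
opening: 0.0701
```

```bash
python3 -c "
from h import *
p=vision.read_camera('side');cv2.imwrite('pics/s3.png',cv2.resize(p['pixels'][100:300,230:480],None,fx=3,fy=3))
to([.515,-.166,.011],-.369)"
```

```text
t 5.2 tcp [ 0.5162 -0.1667  0.0112] open 0.07 F [ 0.58  1.19 -0.62] q [-0.45  0.62  1.75 -0.    0.73  1.49] tooldown [ 0.0363 -0.0188 -0.9992]
slide [ 0.1 -0.3  1.4] spin -0.0045
```

View pics/s3.png

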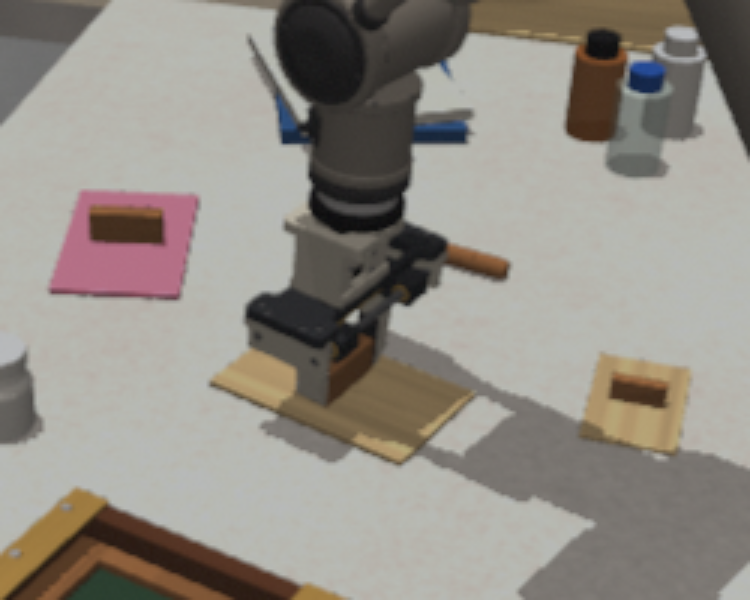

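Request:
send_rows(
  motion=[
    {"hand": -1, "slide": [-5, 0, 0], "spin": 0},
    {"hand": -1, "slide": [-12, 0, 0], "spin": 0},
    {"hand": -1, "slide": [-18, 0, 0], "spin": 0},
    {"hand": -1, "slide": [-20, 0, 0], "spin": 0},
    {"hand": -1, "slide": [-20, 0, 0], "spin": 0},
    {"hand": -1, "slide": [-20, 0, 0], "spin": 0},
    {"hand": -1, "slide": [-8, 0, 0], "spin": 0},
    {"hand": -1, "slide": [0, 0, 0], "spin": 0},
  ],
)

```text
time: 6.0
tool_pos: [0.511, -0.1642, 0.1216]
tool_rot: [3.03, 1.531, -0.485]
contact_force: [0.5, 0.4, -3.4]
opening: 0.0698
```

```bash
python3 -c "
from h import *
p=vision.read_camera('side');cv2.imwrite('pics/s4.png',cv2.resize(p['pixels'][100:300,230:480],None,fx=3,fy=3))
to([.60,.172,.11],-.289)"
```

```text
t 6.05 tcp [ 0.5108 -0.1641  0.121 ] open 0.0698 F [ 0.18 -0.78 -2.27] q [-0.45  0.45  1.67 -0.    0.98  1.49] tooldown [ 0.0341 -0.018  -0.9993]
slide [   8.  -345.5   39.9] spin -0.0843
```

View pics/s4.png

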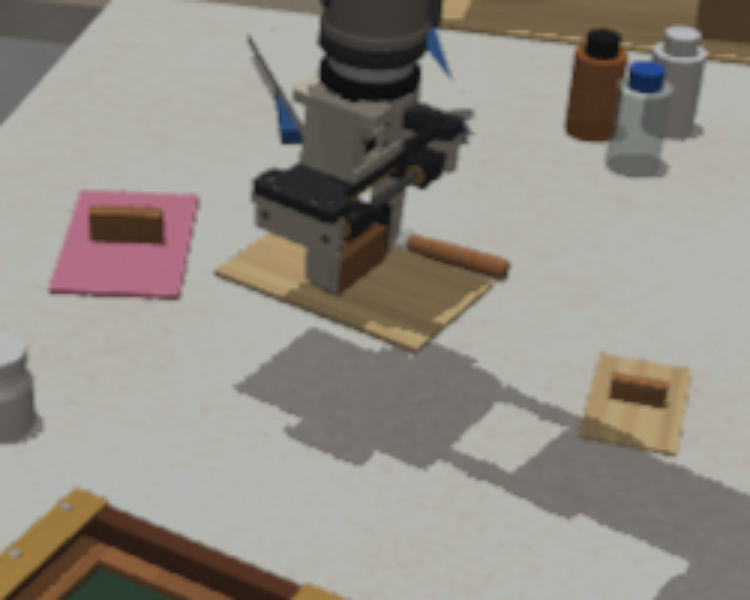

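Request:
send_rows(
  motion=[
    {"hand": -1, "slide": [0, -10, 0], "spin": -0.02},
    {"hand": -1, "slide": [0, -20, 0], "spin": -0.02},
    {"hand": -1, "slide": [0, -30, 0], "spin": -0.02},
    {"hand": -1, "slide": [0, -35, 3], "spin": -0.02},
    {"hand": -1, "slide": [0, -35, 3], "spin": 0},
    {"hand": -1, "slide": [0, -35, 3], "spin": 0},
    {"hand": -1, "slide": [0, -35, 3], "spin": 0},
    {"hand": -1, "slide": [0, -30, 3], "spin": 0},
  ],
)

```text
time: 6.85
tool_pos: [0.5636, 0.0688, 0.1097]
tool_rot: [2.77, 1.547, -0.662]
contact_force: [0.3, -0.0, -2.0]
opening: 0.0703
```

```bash
python3 -c "
from h import *
to([.60,.172,.11],-.289)"
```

```text
t 6.85 tcp [0.5636 0.0688 0.1097] open 0.0703 F [ 0.31 -0.01 -2.02] q [-0.01  0.53  1.58 -0.02  1.02  1.86] tooldown [ 0.0189 -0.0147 -0.9997]
slide [  -1.2 -109.3   -5.4] spin -0.0013
```

Request:
send_rows(
  motion=[
    {"hand": -1, "slide": [-2, -30, -1], "spin": 0},
    {"hand": -1, "slide": [-2, -30, -1], "spin": 0},
    {"hand": -1, "slide": [-1, -20, -1], "spin": 0},
    {"hand": -1, "slide": [0, -10, -1], "spin": 0},
    {"hand": -1, "slide": [0, 0, 0], "spin": 0},
    {"hand": -1, "slide": [0, 0, 0], "spin": 0},
  ],
)

```text
time: 7.45
tool_pos: [0.5888, 0.1651, 0.1056]
tool_rot: [2.165, 1.555, -1.255]
contact_force: [-0.3, -0.3, -2.6]
opening: 0.0699
```

```bash
python3 -c "
from h import *
p=vision.read_camera('top');cv2.imwrite('pics/t5.png',cv2.resize(p['pixels'][130:330,160:360],None,fx=3,fy=3));np.save('t5.npy',p,allow_pickle=True)
p=vision.read_camera('side');cv2.imwrite('pics/s5.png',cv2.resize(p['pixels'][200:400,150:400],None,fx=3,fy=3));np.save('s5.npy',p,allow_pickle=True)
to([.60,.172,.08],-.289)"
```

```text
t 7.55 tcp [0.5889 0.1645 0.1059] open 0.0702 F [-0.9   0.38 -2.63] q [ 0.16  0.61  1.43 -0.02  1.1   2.01] tooldown [ 0.0053 -0.0148 -0.9999]
slide [ 25.9 -10.6  -8.3] spin 0.0092
```

View pics/t5.png

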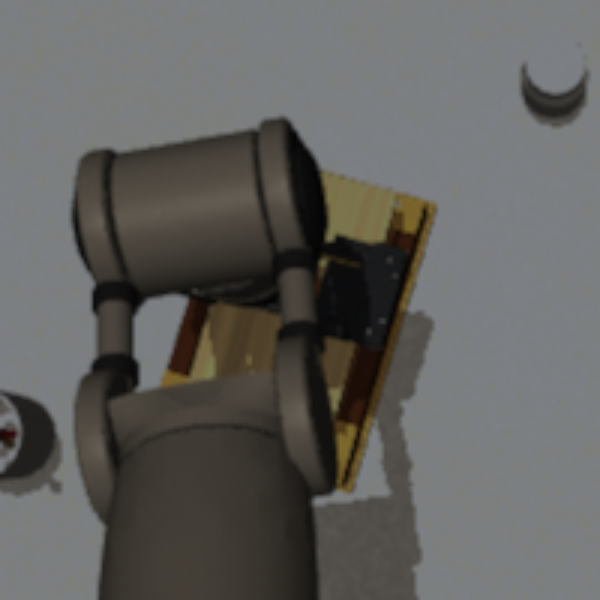

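View pics/s5.png

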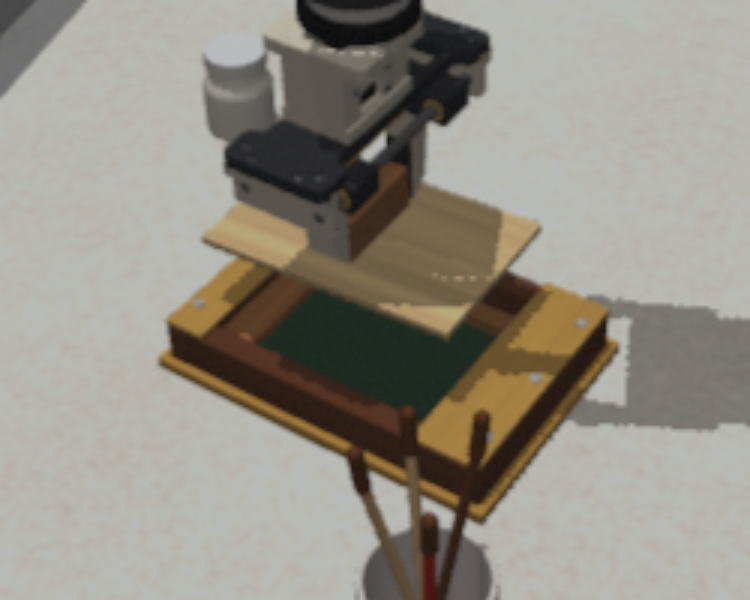

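```bash
cat >> h.py <<'E'
def boardfit(p,zmin,yaw=-.2885,org=(.5733,.1800),roi=None):
    """wood points above zmin; in frame axes fit"""
    hsv=cv2.cvtColor(p["pixels"],cv2.COLOR_BGR2HSV)
    T=p["world_from_camera"]; v,u=np.mgrid[0:480,0:640]; z=p["range_z"]
    P=np.stack([(u-p["cx"])/p["fx"]*z,(v-p["cy"])/p["fy"]*z,z],-1)@T[:3,:3].T+T[:3,3]
    c,s=np.cos(yaw),np.sin(yaw)
    F=np.stack([(P[...,0]-org[0])*c+(P[...,1]-org[1])*s,-(P[...,0]-org[0])*s+(P[...,1]-org[1])*c,P[...,2]],-1)*1000
    m=(z>0)&(F[...,2]>zmin)&(np.abs(F[...,0])<180)&(np.abs(F[...,1])<110)
    return F,m,hsv
E
python3 - <<'E'
from h import *
from scipy import ndimage as nd
for n in ("s5","t5"):
    p=np.load(n+".npy",allow_pickle=True).item()
    F,m,hsv=boardfit(p,60)
    m&=(F[...,2]<125)
    Q=F[m]; H=hsv[m]
    w=(H[:,0]>12)&(H[:,0]<26)&(H[:,1]>50)&(H[:,1]<170)&(H[:,2]>60)
    Q=Q[w]
    # robust plane
    for k in range(5):
        A=np.c_[Q[:,:2],np.ones(len(Q))]; co=np.linalg.lstsq(A,Q[:,2],rcond=None)[0]; r=Q[:,2]-A@co; Q=Q[abs(r)<max(3,2*r.std())]
    print(n,len(Q),"plane",co.round(4),r.std().round(2),"x",np.percentile(Q[:,0],[.5,99.5]).round(1),"y",np.percentile(Q[:,1],[.5,99.5]).round(1))
    print(rect(Q[:,:2]/1000))
    b=cv2.boxPoints(cv2.minAreaRect(Q[:,:2].astype(np.float32))); print(b.round(1).tolist())
    F2,m2,_=boardfit(p,37); 
    br=m2&(F[...,2]<48)&(hsv[...,0]>15)&(hsv[...,0]<30)&(hsv[...,1]>130)
    B=F[br]; 
    for sgn in (-1,1):
        q=B[(B[:,0]*sgn>60)]; print(" strip",sgn,len(q),"x",np.percentile(q[:,0],[1,50,99]).round(1),"y",np.percentile(q[:,1],[1,99]).round(1),"z",np.median(q[:,2]).round(1))
E
```

```text
s5 2494 plane [-3.040000e-02 -1.050000e-02  1.015999e+02] 1.21 x [-78.8 109. ] y [-68.3  52.2]
(array([16.5, -8.3]), array([122.8, 191.2]), 0.0181)
[[-80.19999694824219, 51.400001525878906], [-78.0, -71.4000015258789], [113.19999694824219, -68.0], [110.9000015258789, 54.79999923706055]]
 strip -1 1482 x [-124.2  -98.3  -74.7] y [-78.8  83. ] z 42.8
 strip 1 373 x [ 91.  104.5 119.6] y [ 9.  83.5] z 42.6
t5 837 plane [-3.120000e-02 -1.310000e-02  1.016843e+02] 1.68 x [-72.3 112.8] y [-71.1  46.7]
(array([ 18.9, -11.7]), array([119.3, 188. ]), 0.0169)
[[-76.0999984741211, 46.29999923706055], [-74.0999984741211, -72.9000015258789], [113.9000015258789, -69.80000305175781], [111.9000015258789, 49.5]]
 strip -1 127 x [-121.3  -83.2  -66.1] y [-86.6  80.8] z 42.3
 strip 1 104 x [ 92.8 106.9 122.1] y [-86.3 -63.6] z 42.6
```

Request:
send_rows(
  motion=[
    {"hand": -1, "slide": [2, -5, -3], "spin": 0.009},
    {"hand": -1, "slide": [6, -4, -3], "spin": 0.009},
    {"hand": -1, "slide": [10, -1, -1], "spin": 0},
    {"hand": -1, "slide": [10, 0, 0], "spin": 0},
    {"hand": -1, "slide": [6, 0, 0], "spin": 0},
    {"hand": -1, "slide": [0, 0, 0], "spin": 0},
  ],
)

```text
time: 8.15
tool_pos: [0.5992, 0.169, 0.0683]
tool_rot: [2.127, 1.555, -1.318]
contact_force: [-0.5, -0.3, -2.9]
opening: 0.07
```

```bash
python3 -c "
from h import *
to([.5987,.1725,.060],-.2885-.009)"
```

```text
t 8.15 tcp [0.5992 0.169  0.0683] open 0.07 F [-0.54 -0.29 -2.86] q [ 0.16  0.67  1.43 -0.02  1.04  2.04] tooldown [ 0.004  -0.0155 -0.9999]
slide [ 8.2 -3.3  1.6] spin -0.0061
```

Request:
send_rows(
  motion=[
    {"hand": -1, "slide": [4, -2, 0.8], "spin": -0.003},
    {"hand": -1, "slide": [4, -1.5, 0.8], "spin": 0},
    {"hand": -1, "slide": [3, 0, 0], "spin": 0},
    {"hand": -1, "slide": [3, 0, 0], "spin": 0},
    {"hand": -1, "slide": [0, 0, 0], "spin": 0},
  ],
)

```text
time: 8.65
tool_pos: [0.599, 0.1732, 0.0535]
tool_rot: [2.181, 1.555, -1.26]
contact_force: [-0.2, -1.1, -2.9]
opening: 0.0697
```

```bash
python3 -c "
from h import *
p=vision.read_camera('side');cv2.imwrite('pics/s6.png',cv2.resize(p['pixels'][200:400,150:400],None,fx=3,fy=3));np.save('s6.npy',p,allow_pickle=True)
to([.5987,.1725,.0448],-.2885-.009)"
```

```text
t 8.7 tcp [0.599  0.1732 0.0537] open 0.0701 F [-0.55  0.16 -2.7 ] q [ 0.17  0.69  1.44 -0.02  1.01  2.05] tooldown [ 0.005  -0.0152 -0.9999]
slide [8.9 0.6 0.2] spin -0.0024
```

View pics/s6.png

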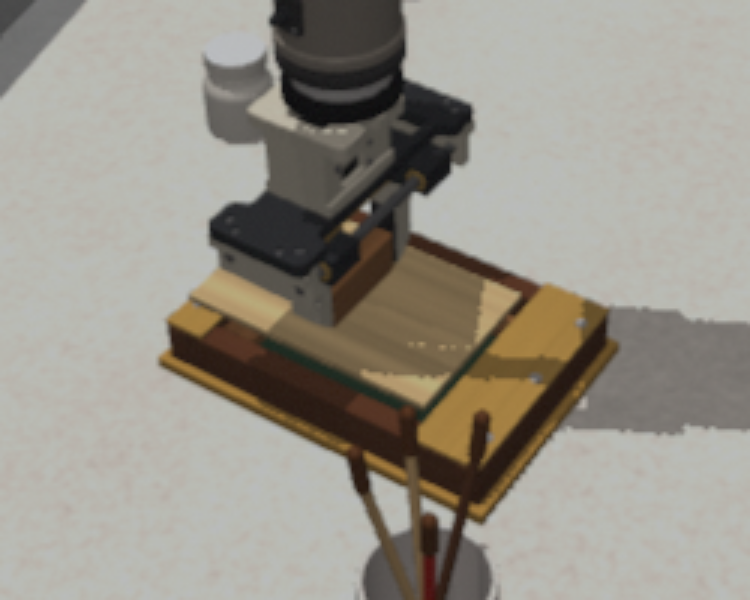

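Request:
send_rows(
  motion=[
    {"hand": -1, "slide": [2, 0, 0], "spin": 0},
    {"hand": -1, "slide": [2, 0, 0], "spin": 0},
    {"hand": -1, "slide": [2, 0, 0], "spin": 0},
    {"hand": -1, "slide": [0, 0, 0], "spin": 0},
  ],
)

```text
time: 9.1
tool_pos: [0.5993, 0.1734, 0.0482]
tool_rot: [2.267, 1.555, -1.174]
contact_force: [-0.9, 0.4, -1.3]
opening: 0.0701
```

```bash
cat > fit.py <<'E'
import sys
from h import *
n=sys.argv[1]; zmin=float(sys.argv[2])
p=vision.read_camera('side');cv2.imwrite(f'pics/{n}.png',cv2.resize(p['pixels'][200:400,150:400],None,fx=3,fy=3));np.save(n+'.npy',p,allow_pickle=True)
to([.5987,.1725,.0448],-.2885-.009)
F,m,hsv=boardfit(p,zmin)
m&=(np.abs(F[...,1]+0)<62)&(F[...,2]<75)&(hsv[...,0]>12)&(hsv[...,0]<26)&(hsv[...,1]>50)&(hsv[...,1]<150)&(hsv[...,2]>60)&(F[...,0]>-72)&(F[...,0]<88)
Q=F[m]
for k in range(6):
    A=np.c_[Q[:,:2],np.ones(len(Q))]; co=np.linalg.lstsq(A,Q[:,2],rcond=None)[0]; r=Q[:,2]-A@co; Q=Q[abs(r)<max(2,2*r.std())]
print(len(Q),"top plane",co.round(4),"rms",r.std().round(2),"x",np.percentile(Q[:,0],[.5,99.5]).round(1),"y",np.percentile(Q[:,1],[.5,99.5]).round(1))
s=observe();d=(s["tool_pos"][:2]-[.5733,.18])*1000;print("TCP frame xy",(d[0]*.9587-d[1]*.2845).round(1),(d[0]*.2845+d[1]*.9587).round(1))
E
python3 fit.py s7 20
```

```text
t 9.15 tcp [0.5993 0.1733 0.0483] open 0.0697 F [-0.31  0.22 -2.15] q [ 0.17  0.7   1.45 -0.02  0.99  2.05] tooldown [ 0.0062 -0.0148 -0.9999]
slide [3.5 0.9 0.4] spin -0.0022
2138 top plane [ 8.72000e-02 -1.39000e-02  4.15387e+01] rms 1.29 x [-68.   85.6] y [-57.3  61.6]
TCP frame xy 26.8 1.0
```

View pics/s7.png

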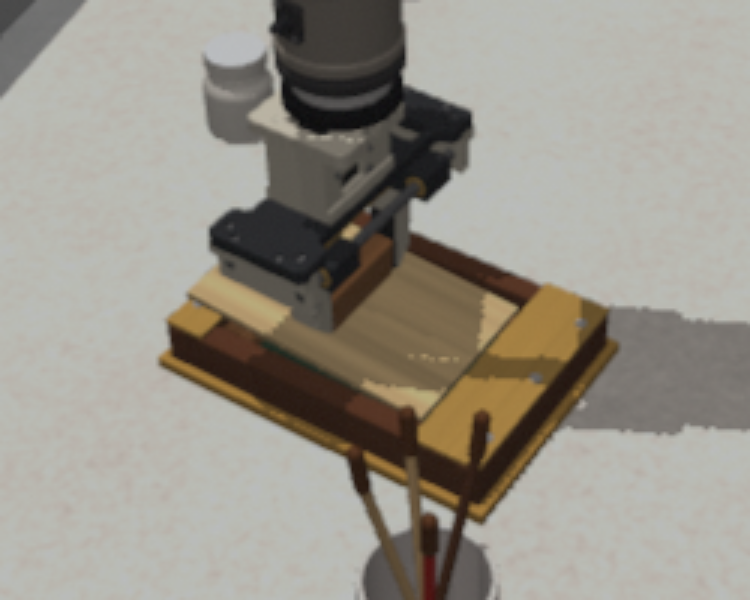

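The board is pivoting in the light grip, slope now +0.087, with almost no force. A little lower still.

Request:
send_rows(
  motion=[
    {"hand": -1, "slide": [2, 0, 0], "spin": 0},
    {"hand": -1, "slide": [2, 0, 0], "spin": 0},
    {"hand": -1, "slide": [0, 0, 0], "spin": 0},
  ],
)

```text
time: 9.45
tool_pos: [0.5993, 0.1733, 0.0442]
tool_rot: [2.276, 1.555, -1.165]
contact_force: [-0.8, 0.7, -2.1]
opening: 0.07
```

```bash
python3 fit.py s8 15
```

```text
t 9.5 tcp [0.5993 0.1733 0.0443] open 0.0703 F [-1.2   0.52 -2.45] q [ 0.17  0.7   1.45 -0.02  0.99  2.05] tooldown [ 0.0063 -0.0147 -0.9999]
slide [-0.5  1.   0.4] spin -0.0022
2034 top plane [ 1.48800e-01 -1.34000e-02  3.56482e+01] rms 1.24 x [-64.8  85.7] y [-58.1  61.4]
TCP frame xy 26.9 1.0
```

View pics/s8.png

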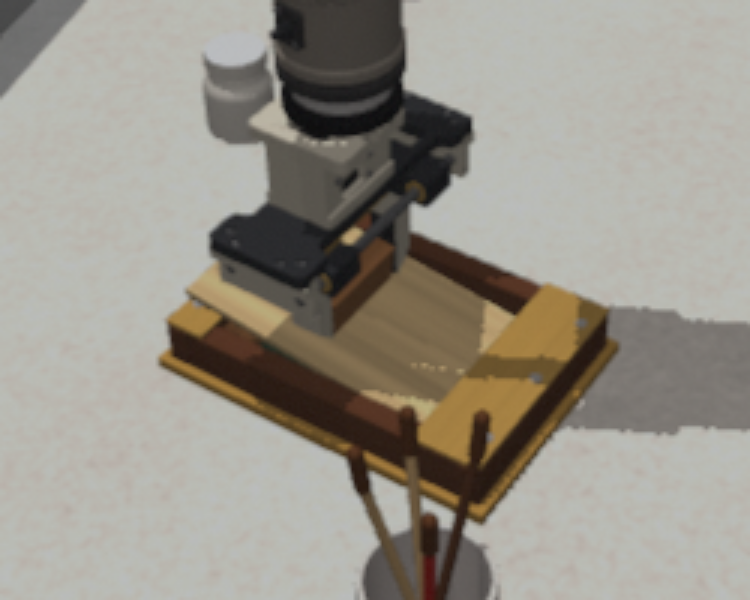

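Request:
send_rows(
  motion=[
    {"hand": -1, "slide": [0, 0, 2], "spin": 0},
    {"hand": -1, "slide": [0, 0, 4], "spin": 0},
    {"hand": -1, "slide": [0, 0, 5], "spin": 0},
    {"hand": -1, "slide": [0, 0, 5], "spin": 0},
    {"hand": -1, "slide": [0, 0, 5], "spin": 0},
    {"hand": -1, "slide": [0, 0, 5], "spin": 0},
    {"hand": -1, "slide": [0, 0, 2], "spin": 0},
    {"hand": -1, "slide": [0, 0, 0], "spin": 0},
  ],
)

```text
time: 10.3
tool_pos: [0.5696, 0.1821, 0.0435]
tool_rot: [2.217, 1.555, -1.224]
contact_force: [0.4, -0.2, -2.7]
opening: 0.0699
```

```bash
python3 fit.py s9 15
```

```text
t 10.35 tcp [0.5698 0.1821 0.0435] open 0.0699 F [-0.6  -0.17 -2.74] q [ 0.19  0.66  1.53 -0.02  0.94  2.07] tooldown [ 0.0056 -0.0152 -0.9999]
slide [ -1.    0.7 -30.5] spin -0.0022
1643 top plane [ 1.44100e-01 -1.33000e-02  3.96899e+01] rms 1.26 x [-66.9  86. ] y [-57.9  61.5]
TCP frame xy -4.0 1.0
```

View pics/s9.png

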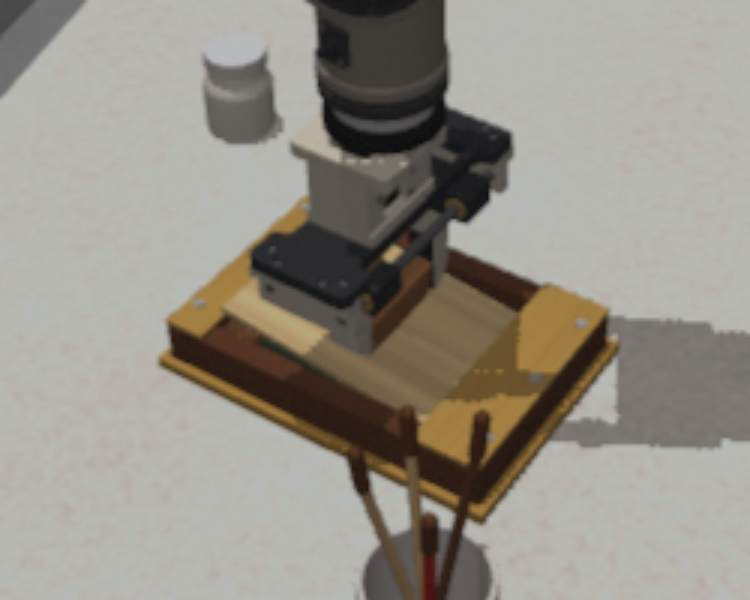

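Request:
send_rows(
  motion=[
    {"hand": -1, "slide": [0, 0, 3], "spin": 0},
    {"hand": -1, "slide": [0, 0, 3], "spin": 0},
    {"hand": -1, "slide": [0, 0, 1], "spin": 0},
    {"hand": -1, "slide": [0, 0, 0], "spin": 0},
  ],
)

```text
time: 10.75
tool_pos: [0.563, 0.1842, 0.0435]
tool_rot: [2.265, 1.554, -1.177]
contact_force: [0.2, 0.1, -2.7]
opening: 0.0701
```

```bash
python3 fit.py s10 15
python3 - <<'E'
from h import *
# far edge: wood pixels lit/shadow beyond y<55 ; list max x per y band for board plane points
p=np.load('s10.npy',allow_pickle=True).item()
F,m,hsv=boardfit(p,15)
m&=(hsv[...,0]>12)&(hsv[...,0]<26)&(hsv[...,1]>50)&(hsv[...,1]<150)&(hsv[...,2]>60)
Q=F[m]
for y in range(-60,65,10):
    q=Q[abs(Q[:,1]-y)<5]; q=q[q[:,0]<110]
    if len(q): print(y,len(q),"xmax",np.sort(q[:,0])[-3:].round(1),"z there",q[q[:,0]>q[:,0].max()-3,2].mean().round(1))
E
```

```text
t 10.8 tcp [0.5631 0.1841 0.0435] open 0.0698 F [-1.68  0.77 -2.26] q [ 0.2   0.66  1.55 -0.02  0.93  2.08] tooldown [ 0.0063 -0.0152 -0.9999]
slide [ -0.9   0.6 -37.5] spin -0.0026
1532 top plane [ 1.45800e-01 -1.63000e-02  4.07087e+01] rms 1.23 x [-67.8  82. ] y [-57.3  61.6]
TCP frame xy -11.0 1.1
-60 61 xmax [107.  109.7 109.7] z there 42.5
-50 125 xmax [101.5 101.6 107.5] z there 43.4
-40 139 xmax [ 99.7 103.6 105.7] z there 42.8
-30 148 xmax [106.1 106.5 109.6] z there 44.5
-20 158 xmax [-11.6 -10.6 109.5] z there 43.6
-10 150 xmax [-13.2 -10.7 -10.6] z there 70.9
0 182 xmax [-17.1 108.7 109.4] z there 42.7
10 195 xmax [104.  105.  107.6] z there 43.4
20 198 xmax [ 96.7  98.3 109.8] z there 45.3
30 182 xmax [91.6 92.2 93.5] z there 43.4
40 351 xmax [103.  103.2 103.5] z there 17.2
50 341 xmax [ 98.1  99.1 100.6] z there 17.7
60 286 xmax [ 93.  107.  107.3] z there 43.9
```

View pics/s10.png

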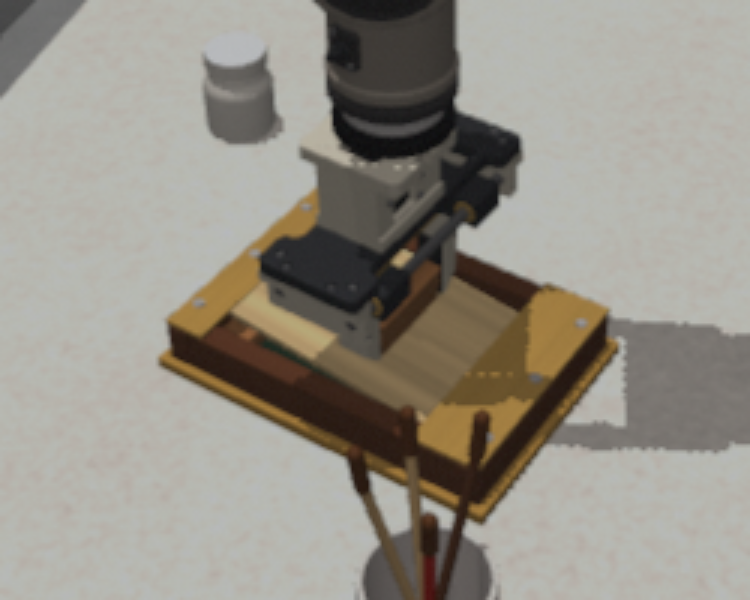

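Run:
```python
from h import *
p=np.load('s10.npy',allow_pickle=True).item()
F,m,hsv=boardfit(p,15)
pl=40.7+.1458*F[...,0]-.0163*F[...,1]
m&=(abs(F[...,2]-pl)<3.5)&(hsv[...,1]<175)
Q=F[m]
for y in range(25,66,5):
    q=Q[(abs(Q[:,1]-y)<2.5)&(Q[:,0]>40)]; print(y,len(q),np.sort(q[:,0])[-5:].round(1))
```

```text
25 2 [79.5 83.1]
30 6 [78.1 80.6 81.1 81.3 83.7]
35 13 [78.1 79.3 81.8 81.9 86.3]
40 35 [77.5 78.1 79.7 82.6 84.6]
45 45 [78.  79.7 80.8 81.9 83.5]
50 41 [80.7 81.  81.2 82.9 83.1]
55 39 [78.1 79.2 80.6 80.8 82. ]
60 52 [80.5 80.5 81.9 81.9 82.4]
65 6 [47.4 59.7 64.1 76.7 81.8]
```

Request:
send_rows(
  motion=[
    {"hand": -1, "slide": [2, 0, 0], "spin": 0},
    {"hand": -1, "slide": [2, 0, 0], "spin": 0},
    {"hand": -1, "slide": [2, 0, -0.7], "spin": 0},
    {"hand": -1, "slide": [2, 0, -0.7], "spin": 0},
    {"hand": -1, "slide": [0, 0, 0], "spin": 0},
  ],
)

```text
time: 11.3
tool_pos: [0.5651, 0.1833, 0.035]
tool_rot: [2.29, 1.554, -1.152]
contact_force: [0.2, 0.0, -2.2]
opening: 0.0699
```

```bash
python3 fit.py s11 15
```

```text
t 11.35 tcp [0.565  0.1833 0.0351] open 0.07 F [ 0.29  0.18 -1.99] q [ 0.19  0.67  1.55 -0.02  0.92  2.08] tooldown [ 0.0069 -0.0153 -0.9999]
slide [ -9.3   0.5 -35.5] spin -0.0027
1387 top plane [ 7.43000e-02 -1.09000e-02  3.11682e+01] rms 1.19 x [-65.   84.6] y [-58.3  60.6]
TCP frame xy -8.9 0.8
```

View pics/s11.png

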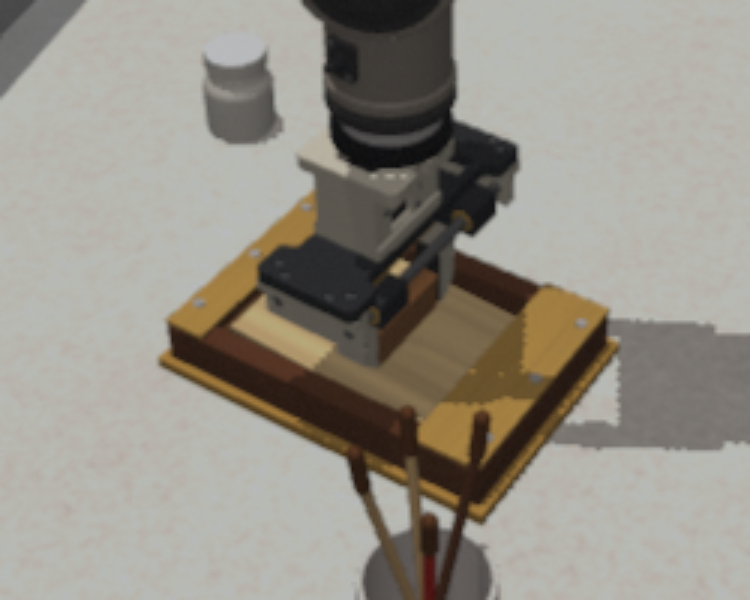

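Request:
send_rows(
  motion=[
    {"hand": -1, "slide": [2, 0, -0.7], "spin": 0},
    {"hand": -1, "slide": [2, 0, -0.7], "spin": 0},
    {"hand": -1, "slide": [1.5, 0, -0.5], "spin": 0},
    {"hand": -1, "slide": [1, 0, 0], "spin": 0},
    {"hand": -1, "slide": [0, 0, 0], "spin": 0},
  ],
)

```text
time: 11.85
tool_pos: [0.5672, 0.1826, 0.0282]
tool_rot: [2.303, 1.554, -1.138]
contact_force: [-0.8, -0.4, -1.2]
opening: 0.0697
```

```bash
python3 fit.py s12 10
```

```text
t 11.9 tcp [0.5671 0.1826 0.0282] open 0.0699 F [ 0.72 -0.46 -1.93] q [ 0.19  0.68  1.55 -0.02  0.91  2.08] tooldown [ 0.007  -0.0153 -0.9999]
slide [-16.2   0.5 -33.3] spin -0.0026
1213 top plane [-9.00000e-04 -8.70000e-03  2.34571e+01] rms 1.17 x [-63.7  85. ] y [-58.4  53.9]
TCP frame xy -6.7 0.7
```

View pics/s12.png

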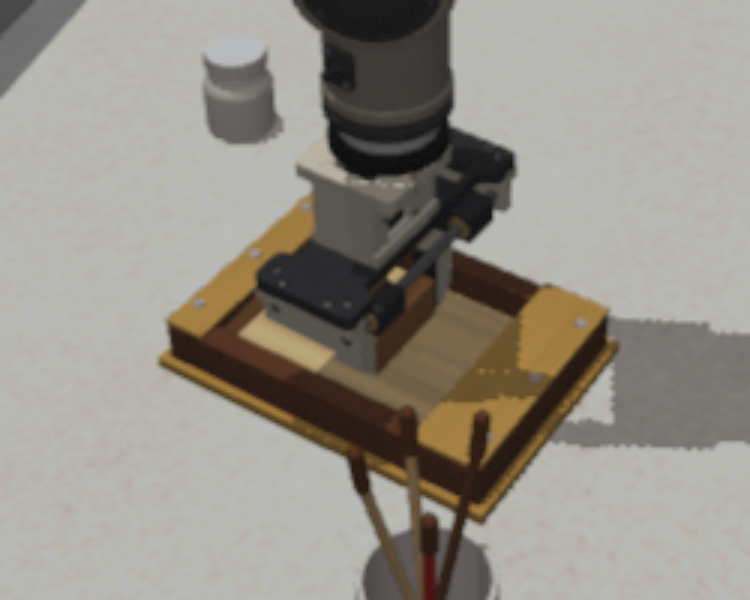

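Request:
send_rows(
  motion=[
    {"hand": -1, "slide": [0.6, 0, 0], "spin": 0},
    {"hand": -1, "slide": [0, 0, -2], "spin": 0},
    {"hand": -1, "slide": [0, 0.2, -3], "spin": 0},
    {"hand": -1, "slide": [0, 0.2, -3], "spin": 0},
    {"hand": -1, "slide": [0, 0.2, -3], "spin": 0},
    {"hand": -1, "slide": [0, 0, -2], "spin": 0},
    {"hand": -1, "slide": [0, 0, 0], "spin": 0},
  ],
)

```text
time: 12.6
tool_pos: [0.5804, 0.1782, 0.028]
tool_rot: [2.313, 1.555, -1.129]
contact_force: [-0.1, 0.4, -0.2]
opening: 0.0697
```

```bash
python3 fit.py s13 10
```

```text
t 12.65 tcp [0.5804 0.1782 0.028 ] open 0.0698 F [ 0.01  0.38 -1.12] q [ 0.18  0.7   1.51 -0.02  0.92  2.06] tooldown [ 0.0071 -0.0148 -0.9999]
slide [-16.6   0.2 -19.4] spin -0.0025
1425 top plane [-2.10000e-03 -6.40000e-03  2.33954e+01] rms 1.2 x [-63.7  86.4] y [-58.6  53.7]
TCP frame xy 7.3 0.3
```

Request:
send_rows(
  motion=[
    {"hand": -1, "slide": [0, 0, -1], "spin": 0},
    {"hand": -1, "slide": [0, 0, -1], "spin": 0},
    {"hand": -1, "slide": [0, 0, -1], "spin": 0},
    {"hand": -1, "slide": [0, 0, 0], "spin": 0},
  ],
)

```text
time: 13.05
tool_pos: [0.5831, 0.1773, 0.028]
tool_rot: [2.281, 1.555, -1.16]
contact_force: [-0.5, 0.1, -1.5]
opening: 0.0705
```

```bash
python3 fit.py s14 10
```

```text
t 13.1 tcp [0.5831 0.1773 0.0281] open 0.0701 F [ 0.04 -0.09 -1.41] q [ 0.18  0.7   1.51 -0.02  0.93  2.06] tooldown [ 0.0066 -0.0148 -0.9999]
slide [-16.5   0.2 -16.5] spin -0.0023
1432 top plane [-2.0000e-04 -7.7000e-03  2.3347e+01] rms 1.14 x [-63.8  85.5] y [-58.8  53.7]
TCP frame xy 10.1 0.2
```

Request:
send_rows(
  motion=[
    {"hand": -1, "slide": [0, 0, -1], "spin": 0},
    {"hand": -1, "slide": [0, 0, -1], "spin": 0},
  ],
)

```text
time: 13.3
tool_pos: [0.5831, 0.1772, 0.028]
tool_rot: [2.044, 1.556, -1.397]
contact_force: [-5.0, 0.7, 1.9]
opening: 0.0701
```

Request:
send_rows(
  motion=[
    {"hand": -1, "slide": [0, 0, -1], "spin": 0},
    {"hand": -1, "slide": [0, 0, -0.5], "spin": 0},
  ],
)

```text
time: 13.5
tool_pos: [0.5831, 0.1772, 0.028]
tool_rot: [1.829, 1.557, -1.612]
contact_force: [-3.4, 0.4, 0.2]
opening: 0.0699
```

Board stopped against the end wall (−5 N, no further motion, TCP at frame x +10). Now I'll ease off and release partially, since the pocket is narrow for the open fingers.

Request:
send_rows(
  motion=[
    {"hand": -1, "slide": [0.5, 0, 0], "spin": 0},
    {"hand": -1, "slide": [0, 0, 0], "spin": 0},
  ],
)

```text
time: 13.7
tool_pos: [0.5831, 0.1771, 0.028]
tool_rot: [1.845, 1.557, -1.597]
contact_force: [-2.7, -0.8, -0.3]
opening: 0.07
```

```bash
python3 fit.py s15 10
```

```text
t 13.75 tcp [0.5831 0.1771 0.0279] open 0.07 F [-4.57  0.87  2.17] q [ 0.18  0.7   1.5  -0.02  0.94  2.06] tooldown [-4.000e-04 -1.410e-02 -9.999e-01]
slide [-16.8   0.  -16.3] spin -0.0024
1444 top plane [ 6.00000e-04 -9.70000e-03  2.34635e+01] rms 1.15 x [-63.6  85.7] y [-58.4  53.9]
TCP frame xy 10.2 0.0
```

View pics/s15.png

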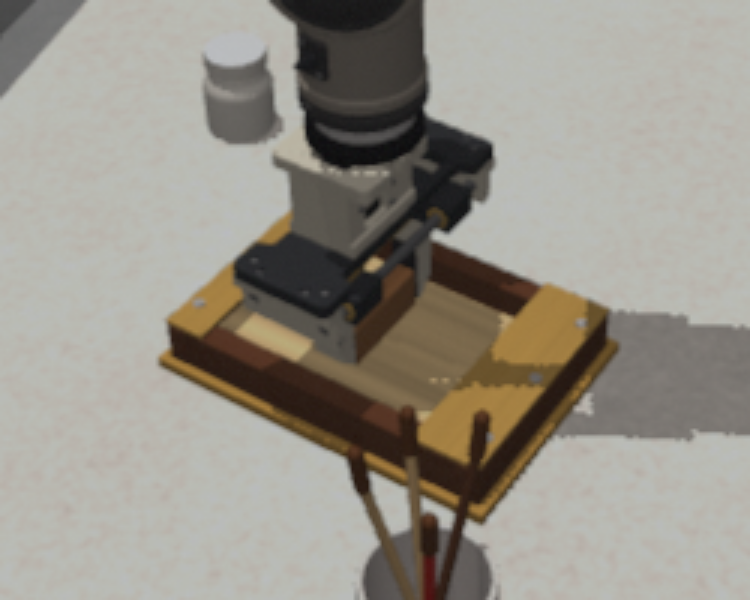

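Request:
send_rows(
  motion=[
    {"hand": 0.7, "slide": [0, 0, 0], "spin": 0},
    {"hand": 0.7, "slide": [0, 0, 0], "spin": 0},
    {"hand": 0.7, "slide": [0, 0, 0], "spin": 0},
    {"hand": 0.7, "slide": [0, 0, 0], "spin": 0},
  ],
)

```text
time: 14.15
tool_pos: [0.5855, 0.1767, 0.0283]
tool_rot: [2.181, 1.556, -1.261]
contact_force: [-0.6, 0.8, 0.3]
opening: 0.0778
```

```bash
python3 fit.py s16 10
```

```text
t 14.2 tcp [0.5854 0.1767 0.0283] open 0.0784 F [-0.2  -0.42 -0.18] q [ 0.18  0.71  1.5  -0.02  0.94  2.06] tooldown [ 0.0045 -0.0142 -0.9999]
slide [-16.4   0.3 -14.1] spin -0.0026
1426 top plane [-1.80000e-03  1.80000e-03  2.27959e+01] rms 1.19 x [-63.2  86. ] y [-58.8  53.5]
TCP frame xy 12.6 0.3
```

Request:
send_rows(
  motion=[
    {"hand": 0.7, "slide": [-5, 0, 0], "spin": 0},
    {"hand": 0.7, "slide": [-15, 0, 0], "spin": 0},
    {"hand": 0.7, "slide": [-25, 0, 0], "spin": 0},
    {"hand": 0.7, "slide": [-40, 0, 0], "spin": 0},
    {"hand": 0.7, "slide": [-40, 0, 0], "spin": 0},
    {"hand": 0.7, "slide": [-20, 20, 10], "spin": 0},
    {"hand": 0.7, "slide": [0, 40, 10], "spin": 0},
    {"hand": 0.7, "slide": [0, 40, 10], "spin": 0},
  ],
)

```text
time: 15.0
tool_pos: [0.5275, 0.0933, 0.1818]
tool_rot: [2.428, 1.554, -1.008]
contact_force: [-0.1, -0.1, 0.3]
opening: 0.0782
```

Request:
send_rows(
  motion=[
    {"hand": 0.7, "slide": [0, 45, 0], "spin": 0},
    {"hand": 0.7, "slide": [0, 45, 0], "spin": 0},
    {"hand": 0.7, "slide": [0, 45, 0], "spin": 0},
    {"hand": 0.7, "slide": [0, 30, 0], "spin": 0},
    {"hand": 0.7, "slide": [0, 0, 0], "spin": 0},
  ],
)

```text
time: 15.5
tool_pos: [0.4757, -0.0727, 0.1876]
tool_rot: [2.6, 1.548, -0.837]
contact_force: [-0.0, 0.6, 0.8]
opening: 0.0781
```

```bash
python3 fit.py s17 10
python3 - <<'E'
from h import *
p=vision.read_camera('top');cv2.imwrite('pics/t17.png',p['pixels'])
for t in ("jar","brush_pot","spatula"):
  for d in vision.cut_out(p,t)[:1]: print(t,d["uv"],np.median(cloud(p,d["mask"]),0).round(3))
q=np.load('s17.npy',allow_pickle=True).item()
for nm,pp in (("top",p),("side",q)):
  F,m,hsv=boardfit(pp,55); m&=(F[...,2]>50)&(F[...,2]<60)&(abs(F[...,0])<60)
  F,m,hsv=boardfit(pp,48); m&=(abs(F[...,0])<60)&(abs(F[...,1])<60)
  print(nm,"batten",m.sum(),rect(F[m][:,:2]/1000),np.median(F[m],0).round(1))
E
```

```text
t 15.55 tcp [ 0.4762 -0.0714  0.1876] open 0.0779 F [ 0.29 -0.65 -0.85] q [-0.3   0.29  1.72 -0.01  1.12  1.57] tooldown [ 0.0153 -0.016  -0.9998]
slide [ 140.8 -270.5  -43.6] spin 0.0024
2128 top plane [4.00000e-04 6.00000e-04 2.28836e+01] rms 1.18 x [-63.3  87.3] y [-58.9  53.4]
TCP frame xy -21.6 -268.7
jar [346.2, 158.1] [ 0.763 -0.046  0.074]
brush_pot [153.0, 272.4] [0.473 0.423 0.069]
spatula [492.0, 248.8] [ 0.54  -0.414  0.005]
top batten 187 (array([ 9.2, -1.1]), array([16.3, 70.3]), 1.5685) [ 9.  -1.9 54.7]
side batten 249 (array([7.8, 1.7]), array([18.7, 73.4]), 1.5476) [ 6.5  4.9 54.3]
```

View pics/s17.png

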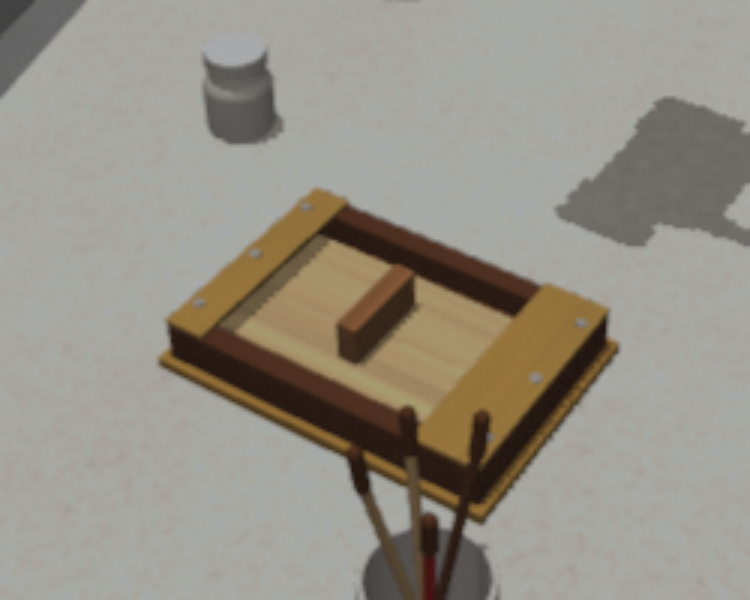

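View pics/t17.png

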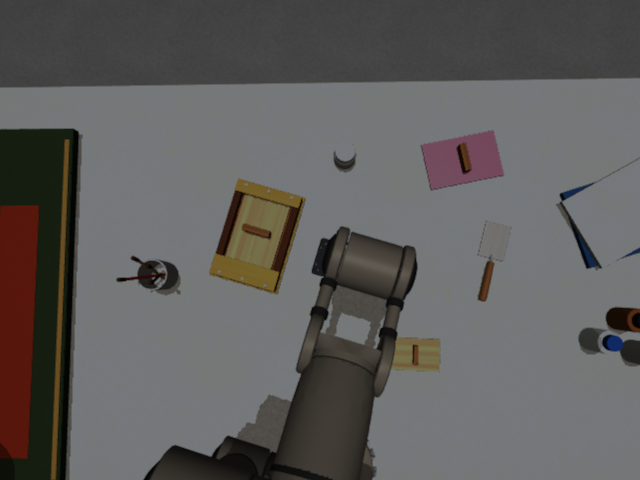

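Run:
```python
from h import *
yaw=-.2885;c,s=np.cos(yaw),np.sin(yaw);org=np.array([.5733,.18])
def prof(p,x,y,z):
    X=np.stack([org[0]+(x*c-y*s)/1000,org[1]+(x*s+y*c)/1000,np.full_like(x,z/1000)],-1).reshape(-1,3)
    uv=proj(p,X).astype(np.float32); 
    return cv2.remap(p["pixels"],uv[:,0].reshape(x.shape),uv[:,1].reshape(x.shape),cv2.INTER_LINEAR).astype(float)
ps={"top":vision.read_camera("top"),"side":vision.read_camera("side")}
for n,p in ps.items():
    ys=np.arange(-40,41,2.)
    for nm,lo,hi,z in (("wide",-90,-58,42),("narrow",78,108,42),("batten",-8,26,54)):
        yy=ys if nm!="batten" else np.arange(-25,26,2.)
        xs=np.arange(lo,hi,.5); xg,yg=np.meshgrid(xs,yy)
        im=prof(p,xg,yg,z); g=im.mean(0)  # BGR profile
        print(n,nm," ".join(f"{x:.0f}:{int(v[0])},{int(v[1])},{int(v[2])}" for x,v in zip(xs[::4],g[::4])))
        d=np.abs(np.gradient(g,axis=0)).sum(1); i=np.argsort(d)[::-1][:6]; print("   edges",[(xs[k],round(d[k],1)) for k in sorted(i)])
```

```text
top wide -90:40,95,115 -88:40,95,115 -86:40,95,115 -84:40,95,115 -82:40,96,115 -80:40,96,115 -78:40,96,115 -76:41,96,114 -74:44,94,110 -72:55,96,109 -70:65,102,112 -68:69,107,115 -66:69,107,116 -64:69,107,116 -62:69,107,116 -60:69,107,116
   edges [(np.float64(-72.0), np.float64(4.2)), (np.float64(-71.5), np.float64(4.4)), (np.float64(-71.0), np.float64(4.7)), (np.float64(-70.5), np.float64(4.9)), (np.float64(-70.0), np.float64(4.8)), (np.float64(-69.5), np.float64(4.2))]
top narrow 78:68,105,116 80:68,105,116 82:68,105,115 84:68,105,116 86:66,103,113 88:58,91,102 90:45,71,83 92:34,59,73 94:34,72,88 96:37,88,107 98:39,94,114 100:40,94,115 102:40,94,115 104:39,94,115 106:39,93,115
   edges [(np.float64(88.0), np.float64(11.1)), (np.float64(88.5), np.float64(12.3)), (np.float64(89.0), np.float64(13.0)), (np.float64(89.5), np.float64(13.7)), (np.float64(90.0), np.float64(13.6)), (np.float64(90.5), np.float64(12.1))]
top batten -8:68,105,116 -6:66,102,113 -4:57,88,100 -2:42,65,78 0:27,43,56 2:22,40,63 4:26,50,84 6:29,55,93 8:28,53,89 10:26,50,85 12:25,49,83 14:26,50,84 16:31,56,86 18:46,
[... 998 characters left out ...]
edges [(np.float64(91.5), np.float64(14.4)), (np.float64(92.0), np.float64(18.9)), (np.float64(92.5), np.float64(20.8)), (np.float64(93.0), np.float64(20.3)), (np.float64(93.5), np.float64(18.1)), (np.float64(94.0), np.float64(14.7))]
side batten -8:34,50,67 -6:30,44,61 -4:26,39,56 -2:26,40,57 0:34,53,77 2:48,75,112 4:54,87,129 6:53,85,127 8:51,82,122 10:50,80,119 12:50,79,118 14:54,84,122 16:70,103,134 18:92,129,154 20:102,142,164 22:103,144,165 24:103,143,165
   edges [(np.float64(0.5), np.float64(18.4)), (np.float64(1.0), np.float64(18.5)), (np.float64(1.5), np.float64(17.2)), (np.float64(16.0), np.float64(16.6)), (np.float64(16.5), np.float64(17.8)), (np.float64(17.0), np.float64(17.5))]
```

```bash
python3 -c "
from h import *
print(job.hand_in()); print(observe()['time'])"
```

```text
the job is handed in; nothing more can be done
None
the job is handed in; nothing more can be done
```

The board is home in the frame and the job is handed in, at about 15.7 s of the 43 s. It lies flat on the ledges under both strips, with the gripper clear.

**What I did:**
- I gripped the larger wood-coloured board by the two ends of its batten at 8 N, so it could pivot between the pads.
- I tilted it about 8.5° by resting its far part lightly on the narrow strip.
- I tucked the near end about 28 mm under the wide strip, by estimate.
- I lowered the far end past the narrow strip until the board lay flat.
- I slid it towards the narrow strip until it stopped. The force rose to about 5 N and the tool moved no further.
- I opened the fingers only partway and lifted clear.

**Last checks:**
- **Flatness:** the board's slope is under 0.001. Its top face reads z ≈ 22.9 mm against the 22 mm expected, and the strip tops also read about 0.7 mm high.
- **Bystanders:** the jar and the brush pot are within about 2 mm of their first measured positions. The spatula shows at its first image position to within about 2 pixels. The highest force shown at the end of any move was about 5 N.
- **Disagreement:** both cameras put the batten short of the exact midpoint between the strips, by about 0.9 mm (side) and 1.5 mm (top). That is within the 2 mm calibration, but it could be a real 1 mm gap at the end wall after release. Even then each end would be at least 10 mm under its strip, so I did not nudge it again.

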